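# Price marker on a column drum, clip held open over its card

### The arm

A 6-joint arm with a two-finger parallel gripper is mounted at the origin on the work surface. World frame = base frame: x ahead of the robot, y to its left, z up, the work surface at z = 0. Lengths are in m, angles in degrees, forces in N, time in s.
With the tool pointing down it reaches from about 0.4 to 0.825 m from the base axis. Payload 7 kg.
Tool frame: the origin (TCP) lies midway between the tips of the shut fingers; the grasp point (between the pads) lies 19 mm behind it; z points along the fingers, y is the line along which they close (so a half turn about z gives the same grasp; the last joint's range is limited). The gripper opens to 88 mm and grips with 3 to 60 N. Pads are 19 mm wide; open, the fingers measure 130 mm over their backs; the gripper's body (78 mm by 193 mm) begins 47 mm behind the grasp point.
Start: joints at [-54.712, 20.546, 0.682, 0, -70.136, -16.507], TCP at [0.217, -0.639, 0.227] pointing down, gripper open.
Joint ranges: [-176.03, 176.03], [-82.01, 121.73], [-58.28, 71.71], [-173.87, 95.51], [-174.79, -0.11], [-173.66, 173.66]. Speed limits (degrees/s): [136.94, 136.94, 172.46, 180, 180, 180].

### API

Orientations are given as [roll, pitch, yaw] about the fixed x, y, z axes, in that order (R = Rz(yaw) Ry(pitch) Rx(roll)).
In Python, from plant import ctrl gives the robot as it stands. The module is installed in compiled form; this text tells all that it offers.
- The arm moves only by the tool send_rows, never from a script. Its argument "plan" is a list that holds one entry, the list of rows, each a list of 6 numbers: the shift along the tool's x, y, z in fractions of the full range, 1 being 100 cm, then the turn, a rotation vector about the tool's x, y, z in normalised numbers (1 is 45 degrees). A call has 1 to 8 rows; each row is the pose to reach, as a shift and turn from the pose commanded when the call began, along the tool's axes at that moment; what a row does not reach only later rows make up. A row lasts 1/12 s, in which the tool goes at most 41.7 mm and 7.16 degrees, less where a joint would pass 70% of its speed; a pose out of reach is approached as far as the arm can. No shift or turn number may pass 1 either way. A call with a gripper value outside its range is refused whole. "fingers" is the opening, from 0 (shut) to 1 (fully open), set as the call begins (left out, the last holds). The fingers move at their own pace and stop on an object; the grip force is fixed at half the most. Time passes only in rows, so rows that repeat a pose let the fingers close. It gives the time, the measured TCP pose, the force, the opening and the grip force at its end, in the units of the state.
- ctrl.get_obs(): the state, without advancing time (a new reading comes with each control period).
- ctrl.snapshot(name): name is "side" or "top" or "wrist"; returns a dict with "img" (400x640x3 uint8, red, green, blue), "K" (3x3 intrinsics, pixels), "pose" (4x4, takes a point from camera to world coordinates). Camera axes: x right, y down, z forward; pixel columns grow to the right and rows downward; lengths in m; the calibration is good to about 2 mm. A picture is of the moment at which its call begins. There is no depth.
- ctrl.close_job(): hands the job in; it is judged then, once.
The state is a dict: "clock": time; "joint_pos": joint angles; "qvel": joint speeds; "tau": joint torques, N m; "tool_pos": TCP position; "orientation": TCP orientation; "force": force on the tool from outside, world axes, zero at the start; "moment": the same for the moment, N m; "opening": finger opening in m; "gripper_force": force on a finger pad.
Only numpy, scipy, OpenCV 4.12 (cv2) and the standard library are available. Lean on these libraries where they do the work, as an engineer would, in place of code of your own. Each camera call takes 0.05 s, during which the arm holds its last target. There are 200 camera calls.

### The job

Balance the orange price marker by its stone foot on the rounded top of the column drum, about midway along it, and let go so that it stands there upright by itself. Then squeeze the yellow spring clip open by its tails, lift it off the crate's rim and bring it squarely down over the middle of the card's top edge, so that the edge sits well inside the wide-open jaws without being touched. Finish while still holding the clip there, squeezed open, so that a colleague can slip a tag in; leave the other stones alone.

Things in the scene. Friction and masses are not known exactly. Their poses are not given: they have to be found in the camera images.
- marker: Loose price marker, about 180 g: a grey stone foot 40 mm (its x) by 60 mm (its y) by 25 mm high, and standing in its middle an orange card 4 mm thick (x), 70 mm wide (y), from 25 to 80 mm up (z). Origin: centre of the foot's flat underside. z up. Starts standing on the table. Its foot can be gripped across x, a finger on either face of the card.
- marker_edge (a point): Middle of the card's top edge, 80 mm above the marker's origin; axes as the marker.
- drum: Fixed stone column drum lying on its side in wooden chocks: a cylinder 120 mm in diameter and 180 mm long, its axis horizontal along its y. Origin on the table under its middle; the crown is 120 mm up. A marker set flat with its centre over the crown line stays, rocking a little; one set much off it leans or slides off.
- drum_crown (a point): Middle of the crown line, the drum's highest point, 120 mm above the table; axes as the drum (y along the crown line, x across it).
- clip: Loose yellow spring clip, 110 mm tall, 24 mm wide (its y), about 85 g, black rubber jaw pads. Origin on its steel pivot; z up along the tails, x across the jaws (the way they open and the tails are squeezed). It starts upright, biting the crate's near rim, whose top is then 18 mm below the pivot. If let go it snaps shut.
- clip_tails (a point): Point midway between the clip's two tail ends, 60 mm above the pivot. The ends are round bars along y, 8 mm thick: 58 mm over all when shut, about 50 mm on the rim, about 20 mm when fully squeezed (then 65 mm above the pivot). Squeezing takes about 5 N to begin and 8 N for fully open, where it meets a stop.
- clip_mouth (a point): Point on the clip's mid-plane level with its jaw tips, 44 mm below the pivot (the tips rise 3 mm when open). The throat between the open jaws reaches up to the coil, 7 mm below the pivot.
- clip_a (a joint): How far each of the two halves has rocked open, rad: 0 shut (jaws 1 mm apart), about 0.065 on the rim, 0.30 at the stop (tips about 25 mm apart). Both halves always move equally.
- crate: Fixed open black crate 180 mm (its x) by 200 mm (y) by 110 mm high with rubble in it, walls 6 mm thick. Origin: centre of its underside. The clip sits on the rim of its -x wall, the wall nearest the robot.
- rosette: Loose slate rosette, disc 84 mm across and 24 mm high, lying on the table; leave alone. Origin: centre of underside.
- brick_chunk: Loose brick chunk 60 by 50 by 46 mm on the table; leave alone. Origin: centre of underside.
- moulding: Loose marble moulding 40 by 90 by 36 mm (long side along y) on the table; leave alone. Origin: centre of underside.
There are look-alikes about, which are no part of the job. Leave any green or purple look-alike of the marker alone.

How it is judged (in metres and radians):
On the way, in this order (a step that is already met when the one before it is completed fails the run):
1. the marker stands by itself on the drum's crown, let go (contact force between marker and drum above 0.5 N and angle between marker's own z axis and vertical below 0.25 rad and x of marker in the frame of drum between -0.022 and 0.022 m and y of marker in the frame of drum between -0.045 and 0.045 m and height (world z) of marker above 0.108 m and contact force between marker and the arm below 0.05 N and contact force between marker and the fingers below 0.05 N and linear speed of marker below 0.02 m/s), for 0.3 s.
2. the clip is squeezed open and lifted clear of the crate (value of joint clip_a above 0.2 rad and height (world z) of clip above 0.165 m and contact force between clip and the fingers above 2 N and contact force between clip and crate below 0.05 N), for 0.2 s.
At the end, for the whole second after the job is handed in: Marker at rest on the crown (22 mm across, 45 mm along, lean under 0.25 rad), untouched. Clip held still, each half open over 0.2 rad, touching only the fingers, upright and square to the card (0.25 rad); card edge 8 to 34 mm below the pivot, within 10 mm of mid-jaw and 22 mm sideways (all of step 1 and value of joint clip_a above 0.2 rad and contact force between clip and the fingers above 2 N and contact force between clip and marker below 0.05 N and contact force between clip and drum below 0.05 N and contact force between clip and crate below 0.05 N and height (world z) of clip above 0.19 m and z of marker_edge in the frame of clip between -0.034 and -0.008 m and x of marker_edge in the frame of clip between -0.01 and 0.01 m and y of marker_edge in the frame of clip between -0.022 and 0.022 m and angle between the x axis of clip and the x axis of marker, either way round below 0.25 rad and angle between clip's own z axis and vertical below 0.3 rad and linear speed of clip below 0.02 m/s); the arm keeps its last pose, push and grip.
It fails at once if the rosette is disturbed (distance of rosette from where it was at the start of the episode above 0.02 m).
It fails at once if the brick chunk is disturbed (distance of brick_chunk from where it was at the start of the episode above 0.02 m).
It fails at once if the moulding is disturbed (distance of moulding from where it was at the start of the episode above 0.02 m).
It fails at once if the marker is knocked over or dropped (angle between marker's own z axis and vertical above 0.8 rad).
It also fails if it takes over 69 s, if anything falls off the work surface, if the arm or the gripper's body presses on something with over 40 N, if the wrist force passes 120 N, or if a joint passes its speed limit or range.

## Working session

There is one attempt and no reset: what is moved stays moved. The work goes in short steps, Python scripts to look and compute and a tool call to move; the robot and the scene stay as the last step left them, time stands still between calls to the robot, and variables do not carry over. Pictures are saved under pics/ and viewed, at most 12 in all, crops included, and the job is handed in when it is done.

Besides the shell and the picture viewer there is one more tool, called after ">>>" by a JSON object that holds its "method" and its "body". send_rows: Moves the arm, as the interface text tells. Its arguments: {"type":"object","properties":{"plan":{"type":"array","items":{"type":"array","items":{"type":"array","items":{"type":"number"}}}},"fingers":{"type":"number"}},"required":["plan"]}

```bash
mkdir -p pics
cat > h.py <<'E'
import numpy as np, cv2
from plant import ctrl
from scipy.spatial.transform import Rotation as Ro
def snap(n,f=None):
    s=ctrl.snapshot(n)
    if f: cv2.imwrite('pics/'+f,s['img'][:,:,::-1])
    return s
def ray(s,u,v):
    P=np.array(s['pose']); d=P[:3,:3]@np.linalg.solve(s['K'],[u,v,1.]); return P[:3,3],d
def onz(s,u,v,z):
    o,d=ray(s,u,v); return o+d*(z-o[2])/d[2]
def proj(s,p):
    P=np.array(s['pose']); q=np.array(s['K'])@(P[:3,:3].T@(np.array(p)-P[:3,3])); return q[:2]/q[2]
def tri(s1,p1,s2,p2):
    o1,d1=ray(s1,*p1); o2,d2=ray(s2,*p2)
    t=np.linalg.lstsq(np.c_[d1,-d2],o2-o1,rcond=None)[0]
    a=o1+d1*t[0]; b=o2+d2*t[1]; return (a+b)/2,np.linalg.norm(a-b)
def tool():
    o=ctrl.get_obs(); return np.array(o['tool_pos']),Ro.from_euler('xyz',o['orientation'],degrees=True),o
def delta(p,R):
    "shift cm & rotvec deg in tool axes to reach world TCP p, Rotation R"
    p0,R0,_=tool(); return (R0.inv().apply(np.array(p)-p0)*100).round(2),(R0.inv()*R).as_rotvec(degrees=True).round(2)
E
python3 - <<'E'
from h import *
a=snap('side','side0.png');b=snap('top','top0.png')
for s in(a,b):print(np.round(s['K'],1),np.round(s['pose'],3))
print(ctrl.get_obs())
cv2.imwrite('pics/both0.png',cv2.resize(np.vstack([a['img'],b['img']])[:,:,::-1],(480*1,600)))
E
```

```text
[[472.2   0.  324.4]
 [  0.  472.2 198.8]
 [  0.    0.    1. ]] [[-0.998 -0.038  0.057  0.541]
 [-0.068  0.639 -0.766  0.895]
 [-0.007 -0.769 -0.64   0.876]
 [ 0.     0.     0.     1.   ]]
[[378.1   0.  318.2]
 [  0.  378.1 201.1]
 [  0.    0.    1. ]] [[-0.011 -0.989  0.148  0.475]
 [-0.999  0.016  0.032 -0.028]
 [-0.034 -0.148 -0.988  0.957]
 [ 0.     0.     0.     1.   ]]
{'clock': 0.1, 'joint_pos': array([-5.47129974e+01,  2.05854564e+01,  6.38686018e-01, -1.74469941e-02,
       -7.01345265e+01, -1.65058552e+01]), 'qvel': array([ 0.08775619, -0.05860432,  0.1222756 ,  0.05186662,  0.01149883,
        0.01013112]), 'tau': array([-5.59265245e-04, -5.84160304e+01,  2.93756837e+01,  7.01569989e+00,
        1.01481011e-02, -5.17498586e-05]), 'tool_pos': array([ 0.21714193, -0.63866273,  0.22573588]), 'orientation': array([ 1.79917393e+02, -7.37326802e-03, -1.61224788e+02]), 'force': array([ 0.05968655, -0.23111497,  0.09276286]), 'moment': array([-0.03844719,  0.0132928 ,  0.01517366]), 'gripper_force': 0.0, 'opening': 0.08768897043620155}
```

View pics/side0.png

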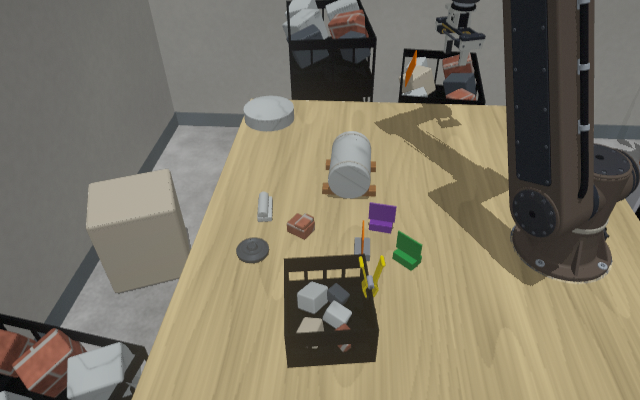

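View pics/top0.png

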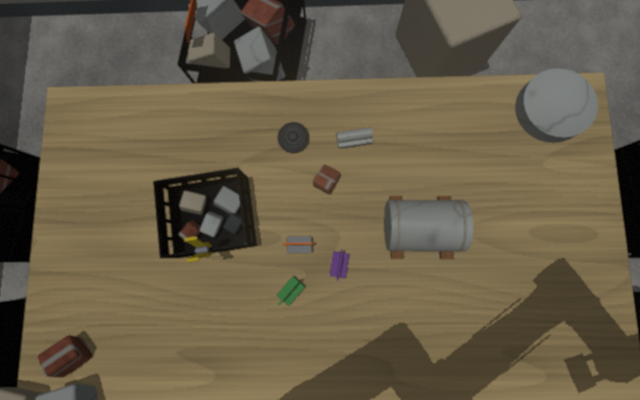

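The top view shows the orange marker at (300,244), the drum at (428,225), and the clip on the crate rim at (198,250), with purple and green look-alikes at (340,264) and (291,290). The side view has the marker at (363,245), the clip at (372,278) and the drum at (351,165).

Run:
```python
from h import *
S={n:snap(n) for n in('top','side')}
def comps(n,lo,hi,box,mn=6):
    hsv=cv2.cvtColor(S[n]['img'],cv2.COLOR_RGB2HSV); m=cv2.inRange(hsv,lo,hi)
    x0,y0,x1,y1=box; k=np.zeros_like(m);k[y0:y1,x0:x1]=m[y0:y1,x0:x1]
    c,l,st,ce=cv2.connectedComponentsWithStats(k)
    out=[]
    for i in range(1,c):
        if st[i,4]>=mn:
            pts=np.argwhere(l==i)[:,::-1].astype(np.float32); out.append((st[i],ce[i].round(1),cv2.minAreaRect(pts)))
    return out
for n,bx in(('top',(280,230,318,260)),('side',(350,215,375,262))):
    print(n,'orange',comps(n,(5,150,80),(16,255,255),bx))
for n,bx in(('top',(175,225,240,270)),('side',(350,245,395,300))):
    print(n,'yellow',comps(n,(22,130,90),(34,255,255),bx))
print('foot',comps('top',(0,0,60),(179,60,200),(280,230,318,260)))
for n,bx in(('top',(375,185,485,265)),('side',(320,130,385,205))):
    print(n,'drum',comps(n,(0,0,90),(179,45,255),bx,100)); print(n,'chock',comps(n,(5,90,60),(16,255,200),bx,20))
t=S['top']['img']
big=np.hstack([cv2.resize(t[220:275,180:260],None,fx=5,fy=5),cv2.resize(t[220:275,275:355],None,fx=5,fy=5)])
sd=cv2.resize(S['side']['img'][215:300,320:434],None,fx=3.5,fy=3.5,interpolation=cv2.INTER_CUBIC)
dr=cv2.resize(t[185:265,375:485],None,fx=3.6,fy=3.6)
h=max(sd.shape[0],dr.shape[0]); pad=lambda a:cv2.copyMakeBorder(a,0,h-a.shape[0],0,0,0)
row=np.hstack([pad(sd),pad(dr)])[:, :800]; row=cv2.copyMakeBorder(row,0,0,0,800-row.shape[1],0)
cv2.imwrite('pics/crop1.png',np.vstack([big,row])[:600,:,::-1]); print(sd.shape,dr.shape)
```

```text
top orange [(array([283, 243,  30,   2,  59], dtype=int32), array([297.4, 243.5]), ((297.5, 243.5), (1.0, 29.0), 90.0))]
side orange [(array([362, 220,   2,  34,  52], dtype=int32), array([362.5, 235.8]), ((362.5, 236.5), (33.0, 1.0), 90.0))]
top yellow [(array([184, 236,  18,  10,  84], dtype=int32), array([192., 240.]), ((193.17152404785156, 239.6532745361328), (17.685203552246094, 8.116397857666016), 19.98310661315918)), (array([186, 256,  14,   7,  65], dtype=int32), array([192.4, 259. ]), ((192.489990234375, 258.9299621582031), (4.808326244354248, 13.435029029846191), 81.8698959350586))]
side yellow [(array([372, 255,  14,  42, 229], dtype=int32), array([377.7, 274.2]), ((377.462890625, 275.4895935058594), (8.859268188476562, 41.90819549560547), 15.64224624633789)), (array([359, 256,   9,  42, 153], dtype=int32), array([363.2, 276.4]), ((363.3780517578125, 276.4024353027344), (41.52225875854492, 5.742440223693848), 83.6598129272461))]
foot [(array([287, 236,  25,   6, 148], dtype=int32), array([299. , 238.5]), ((299.0, 238.5), (5.0, 24.0), 90.0)), (array([287, 245,  25,   8, 182
[... 752 characters left out ...]
   68, 2451], dtype=int32), array([349.9, 165. ]), ((349.0, 164.5), (67.0, 42.0), 90.0))]
side chock [(array([326, 160,   5,  10,  36], dtype=int32), array([327.4, 164.2]), ((327.23077392578125, 164.34616088867188), (3.7262067794799805, 9.60969066619873), 11.309932708740234)), (array([371, 161,   5,  11,  49], dtype=int32), array([372.9, 166.2]), ((373.0, 166.0), (10.0, 4.0), 90.0)), (array([322, 183,  12,  12,  85], dtype=int32), array([326.3, 188.9]), ((327.79876708984375, 188.3109893798828), (11.374448776245117, 10.380563735961914), 6.340191841125488)), (array([363, 185,  13,  11,  92], dtype=int32), array([370.6, 190.9]), ((369.0, 190.0), (10.0, 12.0), 90.0))]
(298, 399, 3) (288, 396, 3)
```

View pics/crop1.png

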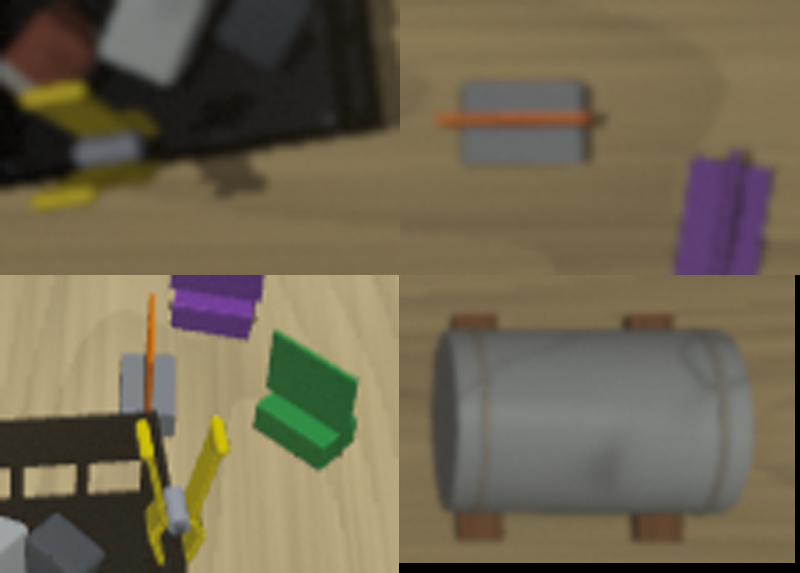

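The crops show the marker and card lying almost along image rows. The foot spans (287–313, 236–253). The clip's tail bars are at about (190.5,239) and (192.7,259.5), and its coil at (201.4,250). The drum is nearly square to the image.

Run:
```python
from h import *
S={n:snap(n) for n in('top','side')}; T=S['top'];D=S['side']
print('foot corners',[onz(T,u,v,.025)[:2].round(4) for u,v in((286.5,235.7),(312.6,235.7),(312.6,253),(286.5,253))])
hsv=cv2.cvtColor(T['img'],cv2.COLOR_RGB2HSV).astype(float)
w=hsv[238:250,284:312,1]; w=np.clip(w-130,0,None); rows=(w*np.arange(238,250)[:,None]).sum(0)/w.sum(0)
c=np.polyfit(np.arange(284,312),rows,1); print('card line',c)
for z in(.08,.06): print([onz(T,u,np.polyval(c,u),z)[:2].round(4) for u in(283,311)])
# card via side: top edge end nearest camera
print('clip coil',onz(T,201.4,250,.128).round(4),'tri',tri(T,(201.4,250),D,(320+176/3.5,215+(505-275)/3.5)))
a=onz(T,190.5,239,.19);b=onz(T,192.7,259.5,.19);print('tails',a.round(4),b.round(4),np.linalg.norm(a-b),(a+b)/2,np.degrees(np.arctan2(*(a-b)[1::-1])))
print(tri(T,(190.5,239),D,(361.4,257.5)),tri(T,(192.7,259.5),D,(382.3,257)))
# drum: silhouette edges per column
m=cv2.inRange(cv2.cvtColor(T['img'],cv2.COLOR_RGB2HSV),(0,0,90),(179,45,255))
for f,r in(('up',lambda c:np.argmax(m[190:260,c]>0)+190-.5),('lo',lambda c:259-np.argmax(m[190:260,c][::-1]>0)+.5)):
    cs=np.array([c for c in range(408,466) if not(434<=c<=452)]); q=np.polyfit(cs,[r(c) for c in cs],1); print(f,q)
    for u in(400,460):
        o,d=ray(T,u,np.polyval(q,u)); print(u,o.round(4),(d/np.linalg.norm(d)).round(4),onz(T,u,np.polyval(q,u),.06).round(4))
for z,u,v in((.12,389,225),(.06,386,225),(.12,471,225)): print('drum end',z,onz(T,u,v,z).round(4))
# crate rim
print('rim',[onz(T,u,v,.11).round(4) for u,v in((160,258),(254,247),(239,170),(154,181))])
```

```text
foot corners [array([0.53 , 0.082]), array([0.5292, 0.0175]), array([0.487 , 0.0179]), array([0.4877, 0.0819])]
card line [-5.18210714e-03  2.45010054e+02]
[array([0.5087, 0.0836]), array([0.5083, 0.0187])]
[array([0.5095, 0.0861]), array([0.509 , 0.0198])]
clip coil [0.4949 0.2575 0.128 ] tri (array([0.49524506, 0.25665565, 0.13035683]), np.float64(0.0007798985523307744))
tails [0.516  0.2595 0.19  ] [0.4745 0.2533 0.19  ] 0.041946269874003246 [0.49525993 0.25640777 0.19      ] 8.459144504340433
(array([0.51610965, 0.25660379, 0.19763836]), np.float64(0.001025859641123361)) (array([0.47513497, 0.25110449, 0.19591611]), np.float64(0.001234551042032731))
up [1.97138388e-02 1.92982978e+02]
400 [ 0.4751 -0.0275  0.9565] [ 0.1434 -0.1799 -0.9732] [ 0.6072 -0.1932  0.06  ]
460 [ 0.4751 -0.0275  0.9565] [ 0.1329 -0.3208 -0.9378] [ 0.6022 -0.3342  0.06  ]
lo [1.06735370e-02 2.43592749e+02]
400 [ 0.4751 -0.0275  0.9565] [ 0.0231 -0.1767 -0.984 ] [ 0.4962 -0.1885  0.06  ]
460 [ 0.4751 -0.0275  0.9565] [ 0.019  -0.3168 -0.9483] [ 0.4931 -0.327   0.06  ]
drum end 0.12 [ 0.545  -0.1558  0.12  ]
drum end 0.06 [ 0.5501 -0.1579  0.06  ]
drum end 0.12 [ 0.5426 -0.3341  0.12  ]
rim [array([0.4786, 0.3571, 0.11  ]), array([0.5007, 0.1449, 0.11  ]), array([0.6778, 0.1824, 0.11  ]), array([0.6554, 0.3805, 0.11  ])]
```

```bash
cat >> h.py <<'E'
def down(yaw): return Ro.from_euler('xyz',[180,0,yaw],degrees=True)
def chain(W,start=None):
    "W: list of (x,y,z,yaw); prints per-call rows from commanded start"
    p,R,_=tool()
    if start is not None: p,R=np.array(start[:3]),down(start[3])
    for w in W:
        q,Q=np.array(w[:3]),down(w[3]); s=R.inv().apply(q-p)*100; t=(R.inv()*Q).as_rotvec(degrees=True)
        print(w,s.round(2),t.round(2),'rows',max(np.linalg.norm(s)/4.17,np.linalg.norm(t)/7.16).round(1)); p,R=q,Q
E
python3 - <<'E'
from h import *
T=snap('top'); g=cv2.GaussianBlur(cv2.cvtColor(T['img'],cv2.COLOR_RGB2HSV)[:,:,1].astype(float),(3,3),0)
gy=np.gradient(g,axis=0)
def sub(c,lo,hi,sg):
    k=np.clip(sg*gy[lo:hi,c],0,None); i=np.argmax(k); w=k[max(0,i-1):i+2]; return lo+(w*np.arange(max(0,i-1),max(0,i-1)+len(w))).sum()/w.sum()
cs=[c for c in range(410,464) if not 432<=c<=454]
ys=[]
for nm,lo,hi,sg in(('up',194,207,-1),('lo',244,258,1)):
    r=np.array([sub(c,lo,hi,sg) for c in cs]); q=np.polyfit(cs,r,1); q=np.polyfit(np.array(cs)[abs(r-np.polyval(q,cs))<1],r[abs(r-np.polyval(q,cs))<1],1); print(nm,q)
    for u in(400,430,460):
        o,d=ray(T,u,np.polyval(q,u)); P=onz(T,u,np.polyval(q,u),.06); cz=abs(d[2])/np.hypot(d[0],d[2]); print(u,P.round(4),'axis x',(P[0]+(-.06 if nm=='up' else .06)/cz).round(4))
chain([(.33,-.37,.22,-118),(.45,-.08,.22,-90.5),(.5085,.05,.12,-90.5),(.5085,.05,.032,-90.5)])
E
```

```text
up [3.13017708e-04 1.99837365e+02]
400 [ 0.6094 -0.1933  0.06  ] axis x 0.5488
430 [ 0.6083 -0.2641  0.06  ] axis x 0.5476
460 [ 0.6071 -0.3345  0.06  ] axis x 0.5465
lo [6.41260266e-03 2.47977237e+02]
400 [ 0.49   -0.1883  0.06  ] axis x 0.55
430 [ 0.4887 -0.2576  0.06  ] axis x 0.5487
460 [ 0.4875 -0.3267  0.06  ] axis x 0.5475
(0.33, -0.37, 0.22, -118) [-19.33  21.83   0.64] [ 2.000e-02  0.000e+00 -4.322e+01] rows 7.0
(0.45, -0.08, 0.22, -90.5) [-31.24   3.02   0.  ] [  0.    0.  -27.5] rows 7.5
(0.5085, 0.05, 0.12, -90.5) [-13.05  -5.74  10.  ] [0. 0. 0.] rows 4.2
(0.5085, 0.05, 0.032, -90.5) [ 0.  -0.   8.8] [0. 0. 0.] rows 2.1
```

The rows are not in the units I measure in: shifts go in shares of 100 cm and turns go in shares of 45 degrees. I convert before sending: 21.8 cm / 100 = 0.218, 0.06 cm / 100 = 0.0006, -43.2 degrees / 45 = -0.96.

>>> {"method": "send_rows", "body": {"plan": [[[-0.02,0.022,0.0006,0,0,-0.1111],[-0.05,0.055,0.001,0,0,-0.2444],[-0.08,0.09,0.002,0,0,-0.4],[-0.11,0.124,0.003,0,0,-0.5556],[-0.14,0.158,0.004,0,0,-0.7111],[-0.17,0.192,0.005,0,0,-0.8667],[-0.193,0.218,0.006,0,0,-0.96],[-0.193,0.218,0.006,0,0,-0.96]]], "fingers": 1}}

```text
clock: 1.02
tool_pos: [0.3308, -0.3667, 0.2209]
orientation: [-179.9, 0.1, -117.6]
force: [-0.4, 0.2, -0.1]
opening: 0.0874
gripper_force: 0.0
```

Converted, -31.2 cm / 100 = -0.312, -27 cm / 100 = -0.27, -27.5 degrees / 45 = -0.6111.

>>> {"method": "send_rows", "body": {"plan": [[[-0.03,0.003,0,0,0,-0.0667],[-0.07,0.007,0,0,0,-0.1556],[-0.11,0.011,0,0,0,-0.2444],[-0.15,0.015,0,0,0,-0.3333],[-0.19,0.019,0,0,0,-0.4222],[-0.23,0.023,0,0,0,-0.5111],[-0.27,0.027,0,0,0,-0.5778],[-0.312,0.03,0,0,0,-0.6111]]]}}

```text
clock: 1.68
tool_pos: [0.45, -0.0795, 0.2211]
orientation: [-179.9, 0.0, -90.4]
force: [2.0, -1.5, -0.2]
opening: 0.0875
gripper_force: 0.0
```

Converted, -13.05 cm / 100 = -0.1305, -12 cm / 100 = -0.12.

>>> {"method": "send_rows", "body": {"plan": [[[-0.03,-0.013,0.02,0,0,0],[-0.06,-0.027,0.045,0,0,0],[-0.09,-0.04,0.07,0,0,0],[-0.12,-0.053,0.09,0,0,0],[-0.1305,-0.0575,0.1,0,0,0],[-0.1305,-0.0575,0.1,0,0,0],[-0.1305,-0.0575,0.1,0,0,0]]]}}

```text
clock: 2.27
tool_pos: [0.5081, 0.0488, 0.1199]
orientation: [179.9, -0.1, -90.5]
force: [-0.1, -0.8, 0.2]
opening: 0.0875
gripper_force: 0.0
```

Run:
```python
from h import *
w=snap('wrist','w1.png'); o=ctrl.get_obs(); print(o['clock'],o['tool_pos'],o['orientation'],o['force'],np.round(w['pose'],3),w['K'])
chain([(.5085,.05,.032,-90.5)])
for p in((.5085,.085,.08),(.5085,.015,.08)): print(proj(w,p))
```

```text
2.3167 [0.50832522 0.04834427 0.12067154] [ 1.79974896e+02 -2.15321069e-02 -9.05031388e+01] [-0.55045529  0.00793822  0.53579453] [[-1.     0.009  0.     0.508]
 [ 0.009  0.97   0.242 -0.016]
 [ 0.002  0.242 -0.97   0.278]
 [ 0.     0.     0.     1.   ]] [[329.11194622   0.         319.32711594]
 [  0.         329.11194622 200.27771217]
 [  0.           0.           1.        ]]
(0.5085, 0.05, 0.032, -90.5) [-0.17 -0.02  8.87] [ 0.03 -0.02 -0.  ] rows 2.1
[319.91499897 275.88056013]
[318.96043838 170.56045079]
```

View pics/w1.png

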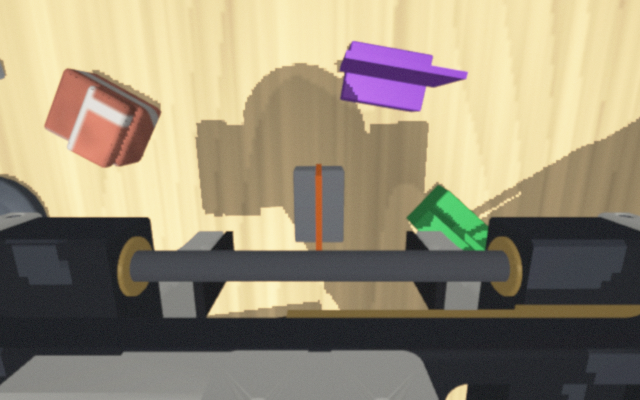

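The wrist view shows the card centred between the fingers, at column 319 with its far end at row 165. The green look-alike is near the right finger, so I'll narrow the opening before going down.

>>> {"method": "send_rows", "body": {"plan": [[[0,0,0,0,0,0],[0.001,0,0.01,0,0,0],[0.001,0,0.025,0,0,0],[0.001,0,0.045,0,0,0],[0.001,0,0.065,0,0,0],[0.001,0,0.08,0,0,0],[0.001,0,0.087,0,0,0],[0.001,0,0.087,0,0,0]]], "fingers": 0.45}}

```text
clock: 2.98
tool_pos: [0.5074, 0.0465, 0.0324]
orientation: [179.9, -0.1, -90.6]
force: [0.1, 0.4, -0.1]
opening: 0.0416
gripper_force: 0.0
```

>>> {"method": "send_rows", "body": {"plan": [[[0,0,0,0,0,0],[0,0,0,0,0,0],[0,0,0,0,0,0],[0,0,0,0,0,0],[0,0,0,0,0,0],[0,0,0,0,0,0],[0,0,0,0,0,0],[0,0,0,0,0,0]]], "fingers": 0}}

```text
clock: 3.65
tool_pos: [0.5086, 0.0477, 0.0339]
orientation: [-180.0, 0.0, -90.5]
force: [-0.6, 1.2, 4.6]
opening: 0.0034
gripper_force: 30.0
```

Converted, -17 cm / 100 = -0.17, -15 cm / 100 = -0.15.

>>> {"method": "send_rows", "body": {"plan": [[[0,0,-0.005,0,0,0],[0,0,-0.02,0,0,0],[0,0,-0.045,0,0,0],[0,0,-0.08,0,0,0],[0,0,-0.12,0,0,0],[0,0,-0.15,0,0,0],[0,0,-0.17,0,0,0],[0,0,-0.17,0,0,0]]]}}

```text
clock: 4.32
tool_pos: [0.5106, 0.0482, 0.2086]
orientation: [-179.6, 0.1, -90.5]
force: [0.7, 0.1, -3.2]
opening: 0.004
gripper_force: 30.0
```

Run:
```python
from h import *
_,_,o=tool(); print(o['tool_pos'],o['orientation'],o['force'],o['opening'])
chain([(.5485,-.245,.203,-91),(.5485,-.245,.163,-91)])
T=snap('top');D=snap('side');cv2.imwrite('pics/c2.png',np.vstack([cv2.resize(T['img'][180:280,250:480],None,fx=3,fy=3),cv2.resize(D['img'][130:250,280:440],None,fx=2,fy=2)[:, :690] if 0 else np.zeros((1,690,3),np.uint8)])[:,:,::-1])
```

```text
[0.51055156 0.04821942 0.20861812] [-1.79581690e+02  1.46709403e-01 -9.04805741e+01] [ 0.6632513   0.13339796 -3.1552639 ] 0.00404156559496451
(0.5485, -0.245, 0.203, -91) [29.29 -4.04  0.52] [-0.42  0.15  0.52] rows 7.1
(0.5485, -0.245, 0.163, -91) [ 0. -0.  4.] [0. 0. 0.] rows 1.0
```

Converted, 27.5 cm / 100 = 0.275, 25 cm / 100 = 0.25, 0.5 degrees / 45 = 0.0111.

>>> {"method": "send_rows", "body": {"plan": [[[0.02,-0.003,0,0,0,0],[0.055,-0.008,0,0,0,0.0111],[0.095,-0.013,0,0,0,0.0111],[0.135,-0.019,0,0,0,0.0111],[0.175,-0.024,0,0,0,0.0111],[0.215,-0.029,0,0,0,0.0111],[0.25,-0.035,0,0,0,0.0111],[0.275,-0.038,0,0,0,0.0111]]]}}

```text
clock: 5.08
tool_pos: [0.5429, -0.2304, 0.2012]
orientation: [179.8, 0.0, -91.1]
force: [1.0, 1.0, -2.0]
opening: 0.0036
gripper_force: 30.0
```

Converted, 1.8 cm / 100 = 0.018, 1.3 cm / 100 = 0.013.

>>> {"method": "send_rows", "body": {"plan": [[[0.013,-0.002,0,0,0,0],[0.018,-0.002,0,0,0,0],[0.018,-0.002,0,0,0,0],[0.018,-0.002,0,0,0,0],[0.018,-0.002,0,0,0,0],[0.018,-0.002,0,0,0,0]]]}}

```text
clock: 5.58
tool_pos: [0.5456, -0.2446, 0.2036]
orientation: [-180.0, 0.0, -90.9]
force: [-0.3, -0.1, -1.5]
opening: 0.0038
gripper_force: 30.0
```

Run:
```python
from h import *
_,_,o=tool(); D=snap('side');T=snap('top'); _,_,o2=tool(); print(o['tool_pos'],o2['tool_pos'],o['orientation'],o2['orientation'],o2['force'],o['force'],o['opening'])
cv2.imwrite('pics/c2.png',np.vstack([cv2.resize(T['img'][180:270,370:500],(650,450)),cv2.resize(D['img'][90:210,290:420],(650,600))])[:, :,::-1][450:])
```

```text
[ 0.54563839 -0.24455537  0.20363614] [ 0.54575161 -0.24477443  0.20383672] [-1.79994033e+02  1.05629768e-02 -9.09329190e+01] [-1.79973909e+02  3.90822668e-03 -9.09391822e+01] [-0.44545158 -0.89584294 -1.07494944] [-0.34504096 -0.14958921 -1.51454131] 0.003829022604627464
```

View pics/c2.png

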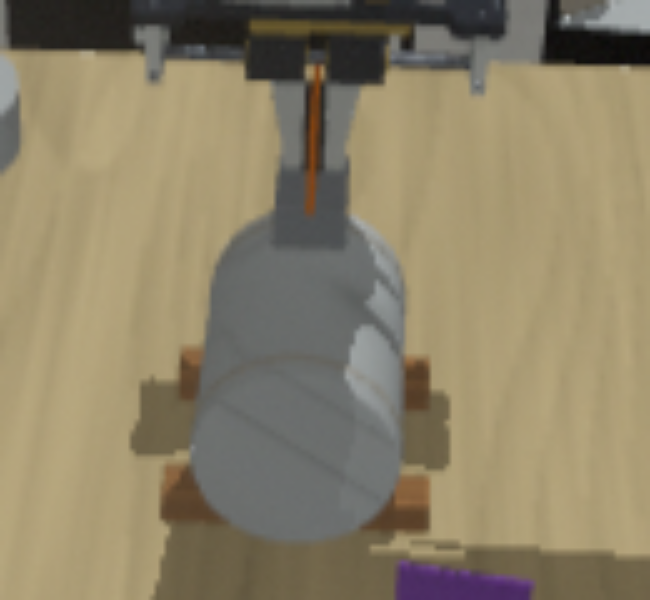

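The marker hangs upright and centred above the drum; in the side crop its foot is at about (312,215) and the drum's front face centre at (297,445).

Converted, 4.4 cm / 100 = 0.044, 4 cm / 100 = 0.04.

>>> {"method": "send_rows", "body": {"plan": [[[0,-0.001,0.004,0,0,0],[0,-0.002,0.012,0,0,0],[0,-0.0025,0.022,0,0,0],[0,-0.0025,0.032,0,0,0],[0,-0.0025,0.04,0,0,0],[0,-0.0025,0.044,0,0,0],[0,-0.0025,0.044,0,0,0],[0,-0.0025,0.044,0,0,0]]]}}

```text
clock: 6.35
tool_pos: [0.548, -0.2459, 0.1592]
orientation: [180.0, -0.0, -91.0]
force: [-0.1, -0.2, -1.1]
opening: 0.0038
gripper_force: 30.0
```

Run:
```python
from h import *
_,_,o=tool(); D=snap('side'); print(o['tool_pos'],o['orientation'],o['force'])
def ony(u,v,y):
    O,d=ray(D,u,v); return (O+d*(y-O[1])/d[1]).round(4)
for px in((349.4,179),(290+192/5,178),(290+402/5,178),(350,90+540/5)): print(ony(*px,-.155))
hsv=cv2.cvtColor(D['img'],cv2.COLOR_RGB2HSV); m=cv2.inRange(hsv,(5,150,80),(16,255,255))[90:160,335:370]; p=np.argwhere(m); print(p.min(0)+[90,335],p.max(0)+[90,335])
r=p[p[:,0]==p[:,0].max()]; v,u=r.mean(0)+[90,335]; print('card bottom near end',ony(u+.0,v,-.21),'tool',o['tool_pos'])
```

```text
[ 0.5480092  -0.24594569  0.15920307] [ 1.79955451e+02 -6.57900691e-03 -9.10189082e+01] [-0.09106895 -0.21407312 -1.08869921]
[ 0.5482 -0.155   0.075 ]
[ 0.6069 -0.155   0.0759]
[ 0.4901 -0.155   0.0811]
[ 0.5446 -0.155   0.0063]
[118 350] [145 352]
card bottom near end [ 0.5501 -0.21    0.1516] tool [ 0.5480092  -0.24594569  0.15920307]
```

Converted, 0.45 cm / 100 = 0.0045, 0.4 cm / 100 = 0.004.

>>> {"method": "send_rows", "body": {"plan": [[[0,0,0.0015,0,0,0],[0,0,0.003,0,0,0],[0,0,0.004,0,0,0],[0,0,0.0045,0,0,0],[0,0,0.0045,0,0,0],[0,0,0.0045,0,0,0],[0,0,0.0045,0,0,0]]]}}

```text
clock: 6.98
tool_pos: [0.5481, -0.2459, 0.1552]
orientation: [-180.0, -0.0, -91.0]
force: [-0.2, -1.4, -0.9]
opening: 0.0038
gripper_force: 30.0
```

Converted, 0.1 cm / 100 = 0.001, 0.05 cm / 100 = 0.0005.

>>> {"method": "send_rows", "body": {"plan": [[[0,0,0.0005,0,0,0],[0,0,0.001,0,0,0],[0,0,0.001,0,0,0],[0,0,0.001,0,0,0],[0,0,0.001,0,0,0]]]}}

```text
clock: 7.4
tool_pos: [0.5481, -0.2458, 0.154]
orientation: [180.0, 0.0, -91.0]
force: [-0.5, -0.2, -2.9]
opening: 0.0037
gripper_force: 30.0
```

Converted, 0.1 cm / 100 = 0.001, 0.05 cm / 100 = 0.0005.

>>> {"method": "send_rows", "body": {"plan": [[[0,0,0.0005,0,0,0],[0,0,0.001,0,0,0],[0,0,0.001,0,0,0],[0,0,0.001,0,0,0],[0,0,0.001,0,0,0]]]}}

```text
clock: 7.82
tool_pos: [0.5481, -0.2459, 0.1539]
orientation: [-180.0, -0.0, -91.0]
force: [-2.2, 0.9, 5.5]
opening: 0.0037
gripper_force: 30.0
```

Run:
```python
from h import *
for i in range(3): snap('side'); _,_,o=tool(); print(o['tool_pos'],o['force'].round(2))
```

```text
[ 0.54812162 -0.24586977  0.15390791] [-2.04  1.86  5.03]
[ 0.54813838 -0.24586837  0.15391823] [-2.95  1.84  5.79]
[ 0.54812861 -0.24586381  0.15392014] [-3.02  1.61  5.05]
```

>>> {"method": "send_rows", "body": {"plan": [[[0,0,-0.0003,0,0,0],[0,0,-0.0007,0,0,0],[0,0,-0.0007,0,0,0],[0,0,-0.0007,0,0,0],[0,0,-0.0007,0,0,0]]]}}

```text
clock: 8.38
tool_pos: [0.5481, -0.2459, 0.1539]
orientation: [-180.0, -0.0, -91.0]
force: [-1.6, 1.2, 2.6]
opening: 0.004
gripper_force: 30.0
```

>>> {"method": "send_rows", "body": {"plan": [[[0,0,0,0,0,0],[0,0,0,0,0,0],[0,0,0,0,0,0],[0,0,0,0,0,0],[0,0,0,0,0,0],[0,0,0,0,0,0]]], "fingers": 0.5}}

```text
clock: 8.88
tool_pos: [0.5481, -0.2458, 0.1537]
orientation: [180.0, 0.0, -91.0]
force: [0.8, -1.3, 0.4]
opening: 0.0381
gripper_force: 0.0
```

Run:
```python
from h import *
D=snap('side'); _,_,o=tool(); print(o['tool_pos'],o['force'].round(2),o['opening'])
a=D['img'][90:210,290:420]; D=snap('side'); w=snap('wrist')
cv2.imwrite('pics/c3.png',np.vstack([np.hstack([cv2.resize(x,(325,300)) for x in(a,D['img'][90:210,290:420])]),cv2.resize(w['img'],(650,300))])[:,:,::-1])
```

```text
[ 0.54808329 -0.24582711  0.15367426] [ 0.76 -0.13  0.48] 0.04086974284319271
```

View pics/c3.png

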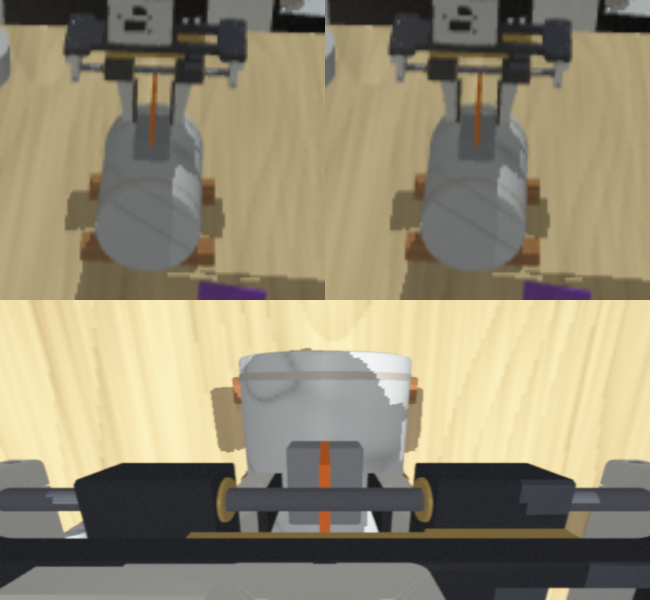

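The marker stands by itself on the crown: in both side crops the card is vertical between the open fingers, and the wrist view shows it centred. Next I retreat straight up and go over to the clip.

Converted, -15 cm / 100 = -0.15, -12 cm / 100 = -0.12.

>>> {"method": "send_rows", "body": {"plan": [[[0,0,0,0,0,0],[0,0,-0.003,0,0,0],[0,0,-0.01,0,0,0],[0,0,-0.025,0,0,0],[0,0,-0.05,0,0,0],[0,0,-0.085,0,0,0],[0,0,-0.12,0,0,0],[0,0,-0.15,0,0,0]]], "fingers": 0.75}}

```text
clock: 9.7
tool_pos: [0.5482, -0.2461, 0.3072]
orientation: [-179.9, -0.0, -91.0]
force: [0.2, 0.1, 0.3]
opening: 0.0658
gripper_force: 0.0
```

Run:
```python
from h import *
D=snap('side'); m=cv2.inRange(cv2.cvtColor(D['img'],cv2.COLOR_RGB2HSV),(5,150,80),(16,255,255))[90:180,335:370]; p=np.argwhere(m); print('card rows/cols',p.min(0)+[90,335],p.max(0)+[90,335])
chain([(.52,-.0,.28,-87),(.4955,.24,.28,-83),(.4955,.256,.23,-83)])
```

```text
card rows/cols [119 350] [147 352]
(0.52, -0.0, 0.28, -87) [-24.69   3.48   3.24] [-0.57 -0.25 -3.98] rows 6.0
(0.4955, 0.24, 0.28, -83) [-24.1    1.19   0.  ] [ 0.  0. -4.] rows 5.8
(0.4955, 0.256, 0.23, -83) [-1.59 -0.19  5.  ] [0. 0. 0.] rows 1.3
```

Converted, -24.7 cm / 100 = -0.247, 1.3 cm / 100 = 0.013, -4 degrees / 45 = -0.0889.

>>> {"method": "send_rows", "body": {"plan": [[[-0.02,0.003,0.003,0,0,0],[-0.055,0.008,0.008,0,0,-0.0222],[-0.095,0.013,0.013,0,0,-0.0444],[-0.135,0.019,0.02,0,0,-0.0667],[-0.175,0.025,0.025,0,0,-0.0778],[-0.215,0.03,0.027,0,0,-0.0889],[-0.247,0.035,0.027,0,0,-0.0889],[-0.247,0.035,0.027,0,0,-0.0889]]], "fingers": 1}}

```text
clock: 10.42
tool_pos: [0.517, 0.0061, 0.2774]
orientation: [-179.9, 0.1, -86.8]
force: [0.2, 0.2, -0.1]
opening: 0.0873
gripper_force: 0.0
```

Converted, -24.1 cm / 100 = -0.241, -21.5 cm / 100 = -0.215, -4 degrees / 45 = -0.0889.

>>> {"method": "send_rows", "body": {"plan": [[[-0.02,0.001,0,0,0,0],[-0.055,0.003,0,0,0,-0.0222],[-0.095,0.005,0,0,0,-0.0444],[-0.135,0.007,0,0,0,-0.0667],[-0.175,0.009,0,0,0,-0.0889],[-0.215,0.011,0,0,0,-0.0889],[-0.241,0.012,0,0,0,-0.0889],[-0.241,0.012,0,0,0,-0.0889]]]}}

```text
clock: 11.08
tool_pos: [0.4927, 0.2459, 0.2768]
orientation: [-180.0, 0.0, -82.8]
force: [0.7, -0.7, -0.4]
opening: 0.0878
gripper_force: 0.0
```

Converted, 3.5 cm / 100 = 0.035, 2.5 cm / 100 = 0.025.

>>> {"method": "send_rows", "body": {"plan": [[[-0.008,-0.001,0.01,0,0,0],[-0.016,-0.002,0.025,0,0,0],[-0.016,-0.002,0.035,0,0,0],[-0.016,-0.002,0.035,0,0,0],[-0.016,-0.002,0.035,0,0,0]]]}}

```text
clock: 11.5
tool_pos: [0.4929, 0.2568, 0.2412]
orientation: [179.9, -0.1, -83.1]
force: [0.0, 0.6, 0.8]
opening: 0.0876
gripper_force: 0.0
```

Run:
```python
from h import *
w=snap('wrist','w2.png'); o=ctrl.get_obs(); print(o['clock'],o['tool_pos'],o['orientation'],o['force'])
P=Ro.from_euler('z',7,degrees=True)
for p in((.025,0,.06),(-.025,0,.06),(.025,-.012,.06),(-.025,-.012,.06),(0,0,0)): print(proj(w,P.apply(p)+[.4955,.256,.128]).round(1))
```

```text
11.55 [0.49332172 0.25711237 0.24201428] [-1.79992989e+02 -2.39251410e-02 -8.30601505e+01] [-0.1486006   0.20458127  0.57996634]
[279. 216.]
[353.6 215.8]
[278.5 198.6]
[354.  198.4]
[316.8 195.5]
```

View pics/w2.png

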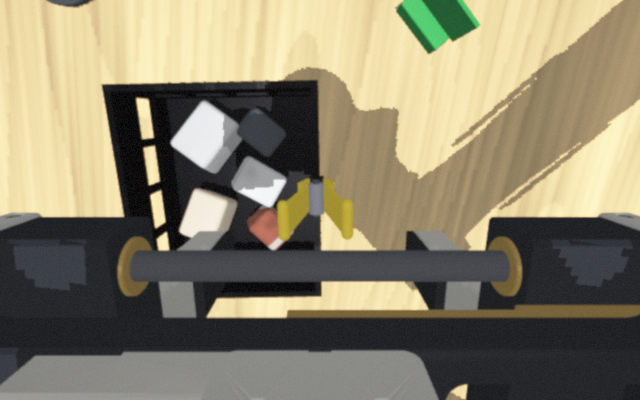

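The wrist view shows the tail bars at columns 284 and 348, rows 199–237, and the coil at (316,197). All are within 2 px of the prediction, so I go down and squeeze.

Converted, 7.1 cm / 100 = 0.071, 6.7 cm / 100 = 0.067.

>>> {"method": "send_rows", "body": {"plan": [[[0,-0.001,0.01,0,0,0],[0,-0.002,0.025,0,0,0],[0,-0.002,0.042,0,0,0],[0,-0.002,0.057,0,0,0],[0,-0.002,0.067,0,0,0],[0,-0.002,0.071,0,0,0],[0,-0.002,0.071,0,0,0],[0,-0.002,0.071,0,0,0]]]}}

```text
clock: 12.22
tool_pos: [0.4954, 0.2583, 0.1713]
orientation: [-180.0, 0.0, -83.0]
force: [-0.1, 0.1, 0.8]
opening: 0.0878
gripper_force: 0.0
```

>>> {"method": "send_rows", "body": {"plan": [[[0,0,0,0,0,0],[0,0,0,0,0,0],[0,0,0,0,0,0],[0,0,0,0,0,0],[0,0,0,0,0,0],[0,0,0,0,0,0],[0,0,0,0,0,0],[0,0,0,0,0,0]]], "fingers": 0}}

```text
clock: 12.88
tool_pos: [0.4949, 0.2581, 0.1707]
orientation: [180.0, -0.0, -83.0]
force: [-0.2, -0.0, -0.6]
opening: 0.0397
gripper_force: 5.5
```

Run:
```python
from h import *
_,_,o=tool(); D=snap('side');w=snap('wrist'); _,_,o=tool(); print(o['clock'],o['tool_pos'],o['orientation'],o['force'].round(2),o['opening'],o['gripper_force'])
cv2.imwrite('pics/c4.png',np.vstack([cv2.resize(w['img'][130:310,150:500],(700,360)),np.hstack([cv2.resize(D['img'][220:310,300:430],(347,240)),cv2.resize(D['img'][90:210,290:420],(353,240))])])[:,:,::-1])
```

```text
12.9833 [0.49487888 0.25812822 0.17060075] [ 1.79982499e+02 -7.23942160e-03 -8.30198357e+01] [ 0.67 -0.65 -0.28] 0.0319946492340831 6.200231239199638
```

View pics/c4.png

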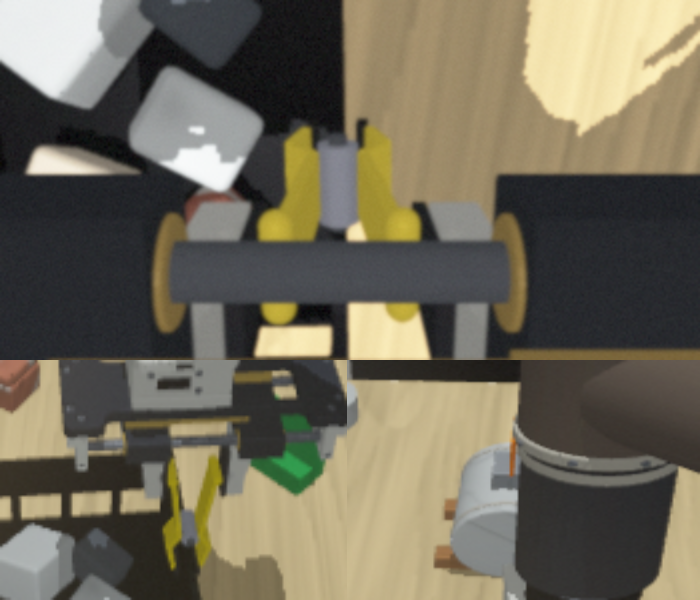

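The fingers are squeezing the tails symmetrically and the jaws are beginning to part, so I keep squeezing.

>>> {"method": "send_rows", "body": {"plan": [[[0,0,0,0,0,0],[0,0,0,0,0,0],[0,0,0,0,0,0],[0,0,0,0,0,0],[0,0,0,0,0,0],[0,0,0,0,0,0],[0,0,0,0,0,0],[0,0,0,0,0,0]]], "fingers": 0}}

```text
clock: 13.65
tool_pos: [0.495, 0.2582, 0.1708]
orientation: [-180.0, 0.0, -83.0]
force: [-0.4, -0.1, -0.8]
opening: 0.0182
gripper_force: 30.0
```

Converted, -8 cm / 100 = -0.08, -7 cm / 100 = -0.07.

>>> {"method": "send_rows", "body": {"plan": [[[0,0,-0.003,0,0,0],[0,0,-0.01,0,0,0],[0,0,-0.02,0,0,0],[0,0,-0.035,0,0,0],[0,0,-0.055,0,0,0],[0,0,-0.07,0,0,0],[0,0,-0.08,0,0,0],[0,0,-0.08,0,0,0]]]}}

```text
clock: 14.32
tool_pos: [0.4961, 0.2589, 0.254]
orientation: [-179.8, 0.1, -83.0]
force: [0.4, 0.2, -0.0]
opening: 0.0177
gripper_force: 30.0
```

Converted, -6 cm / 100 = -0.06, -5 cm / 100 = -0.05.

>>> {"method": "send_rows", "body": {"plan": [[[0,0,-0.01,0,0,0],[0,0,-0.03,0,0,0],[0,0,-0.05,0,0,0],[0,0,-0.06,0,0,0],[0,0,-0.06,0,0,0],[0,0,-0.06,0,0,0]]]}}

```text
clock: 14.82
tool_pos: [0.4947, 0.2582, 0.3102]
orientation: [180.0, 0.0, -83.0]
force: [0.3, 0.2, -1.4]
opening: 0.0179
gripper_force: 30.0
```

Run:
```python
from h import *
D=snap('side');T=snap('top');w=snap('wrist'); _,_,o=tool(); print(o['clock'],o['tool_pos'],o['orientation'],o['force'].round(2),o['opening'],o['gripper_force'])
cv2.imwrite('pics/c5.png',np.vstack([cv2.resize(w['img'][130:310,150:500],(600,300)),np.hstack([cv2.resize(D['img'][130:310,290:440],(250,300)),cv2.resize(T['img'][200:300,130:250],(350,300))])])[:,:,::-1])
for s in (D,T,w):
  for k in((0,0,0),(0,0,.065),(0,0,-.041)): 
    print(proj(s,o['tool_pos']+np.array([0,0,.019-.065])+k).round(1),end=' ')
```

```text
14.9667 [0.49441277 0.25780409 0.30917312] [ 1.79873070e+02 -6.82349883e-02 -8.30274255e+01] [-0.11 -0.33 -0.27] 0.017926370639179047 29.979059100151062
[374.9 234.2] [377.1 207.8] [373.6 249.7] [176.3 248.8] [160.6 247.9] [184.9 249.3] [319.9 220.6] [320.5 263.4] [319.7 204.6]
```

View pics/c5.png

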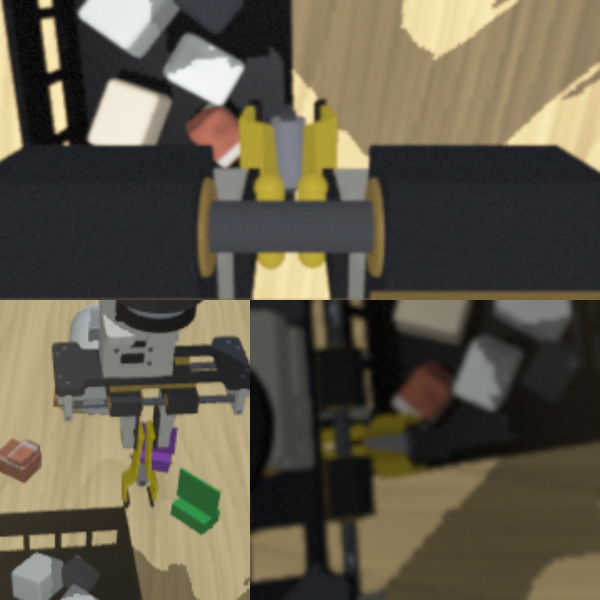

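The clip is held fully open, clear of the crate, with its coil on the tool's centre line at wrist pixel (319,220), matching the prediction. Next I carry it above the marker.

Run:
```python
from h import *
chain([(.522,.01,.325,-87),(.5482,-.245,.325,-91)],start=(.4945,.258,.310,-83))
```

```text
(0.522, 0.01, 0.325, -87) [24.95  0.29 -1.5 ] [ 0. -0.  4.] rows 6.0
(0.5482, -0.245, 0.325, -91) [25.6  -1.28 -0.  ] [ 0. -0.  4.] rows 6.1
```

Converted, 25 cm / 100 = 0.25, -1.5 cm / 100 = -0.015, 4 degrees / 45 = 0.0889.

>>> {"method": "send_rows", "body": {"plan": [[[0.02,0,-0.005,0,0,0.0111],[0.055,0.001,-0.01,0,0,0.0222],[0.095,0.001,-0.015,0,0,0.0444],[0.135,0.002,-0.015,0,0,0.0667],[0.175,0.002,-0.015,0,0,0.0889],[0.21,0.003,-0.015,0,0,0.0889],[0.24,0.003,-0.015,0,0,0.0889],[0.25,0.003,-0.015,0,0,0.0889]]]}}

```text
clock: 15.63
tool_pos: [0.5219, 0.0063, 0.3249]
orientation: [179.9, -0.1, -87.2]
force: [-0.8, 1.0, -0.9]
opening: 0.018
gripper_force: 30.0
```

Converted, 25.6 cm / 100 = 0.256, 24 cm / 100 = 0.24, 4 degrees / 45 = 0.0889.

>>> {"method": "send_rows", "body": {"plan": [[[0.02,-0.001,0,0,0,0.0111],[0.055,-0.003,0,0,0,0.0222],[0.095,-0.005,0,0,0,0.0444],[0.135,-0.007,0,0,0,0.0667],[0.175,-0.009,0,0,0,0.0889],[0.21,-0.011,0,0,0,0.0889],[0.24,-0.012,0,0,0,0.0889],[0.256,-0.013,0,0,0,0.0889]]]}}

```text
clock: 16.3
tool_pos: [0.5483, -0.2481, 0.3241]
orientation: [179.9, 0.0, -91.1]
force: [1.2, 1.1, -1.3]
opening: 0.0179
gripper_force: 30.0
```

>>> {"method": "send_rows", "body": {"plan": [[[0,0,0,0,0,0],[0,0,0,0,0,0],[0,0,0,0,0,0],[0,0,0,0,0,0]]]}}

```text
clock: 16.63
tool_pos: [0.5487, -0.2444, 0.3255]
orientation: [180.0, 0.0, -91.0]
force: [0.3, 0.5, -0.5]
opening: 0.0181
gripper_force: 30.0
```

Run:
```python
from h import *
D=snap('side');w=snap('wrist'); _,_,o=tool(); print(o['clock'],o['tool_pos'],o['orientation'],o['force'].round(2),o['opening'],o['gripper_force'])
cv2.imwrite('pics/c6.png',np.hstack([cv2.resize(w['img'][130:290,220:420],(450,360)),cv2.resize(D['img'][40:180,300:410],(350,445))[:360]])[:,:,::-1])
piv=o['tool_pos']+np.array([0,0,-.046])
for s,n in((D,'side'),(w,'wrist')): print(n,'pivot',proj(s,piv).round(1),'tails',proj(s,piv+[0,0,.065]).round(1),'edge ends,mid',[proj(s,(.5481,-.245+k,.2)).round(1) for k in(-.035,0,.035)])
for s,n,b in((D,'side',(90,180,335,370)),(w,'wrist',(130,270,290,350))):
    m=cv2.inRange(cv2.cvtColor(s['img'],cv2.COLOR_RGB2HSV),(5,150,80),(16,255,255))[b[0]:b[1],b[2]:b[3]]; p=np.argwhere(m); print(n,p.min(0)+b[::2],p.max(0)+b[::2],[(r+b[0],(p[p[:,0]==r,1].mean()+b[2]).round(1)) for r in np.unique(p[:,0])[::4]])
```

```text
16.7333 [ 0.54880155 -0.24431204  0.32588276] [-1.79985938e+02  4.70135071e-03 -9.09395856e+01] [ 0.28 -0.29 -1.37] 0.01763326790919102 29.97892588376999
side pivot [352.2  97.3] tails [352.9  74.4] edge ends,mid [array([351.8, 116.9]), array([351.5, 123.3]), array([351.2, 130. ])]
wrist pivot [320.  220.6] tails [320.4 263.6] edge ends,mid [array([319.9, 152.7]), array([320.6, 192.5]), array([321.2, 230. ])]
side [119 350] [147 352] [(np.int64(119), np.float64(351.5)), (np.int64(123), np.float64(351.5)), (np.int64(127), np.float64(351.0)), (np.int64(131), np.float64(351.0)), (np.int64(135), np.float64(350.5)), (np.int64(139), np.float64(350.5)), (np.int64(143), np.float64(350.5)), (np.int64(147), np.float64(350.0))]
wrist [153 319] [195 322] [(np.int64(153), np.float64(320.5)), (np.int64(157), np.float64(320.0)), (np.int64(161), np.float64(320.0)), (np.int64(165), np.float64(320.0)), (np.int64(169), np.float64(320.0)), (np.int64(173), np.float64(320.0)), (np.int64(177), np.float64(320.0)), (np.int64(181), np.float64(320.0)), (np.int64(185), np.float64(320.0)), (np.int64(189), np.float64(320.0)), (np.int64(193), np.float64(320.0))]
```

View pics/c6.png

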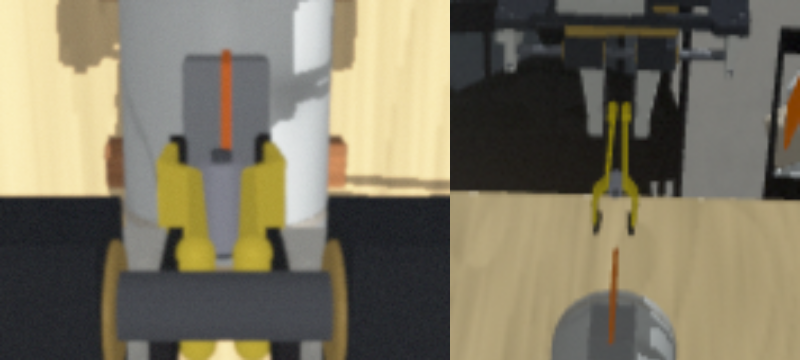

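The card edge (wrist column 320, side column 351.5) lies midway between the open jaws, and the coil is at side pixel (352.5,97.6), as predicted. So I lower it 5.9 cm.

Converted, 5.8 cm / 100 = 0.058, 5.6 cm / 100 = 0.056.

>>> {"method": "send_rows", "body": {"plan": [[[0,0.001,0.004,0,0,0],[0,0.001,0.012,0,0,0],[0,0.001,0.022,0,0,0],[0,0.001,0.032,0,0,0],[0,0.001,0.042,0,0,0],[0,0.001,0.051,0,0,0],[0,0.001,0.056,0,0,0],[0,0.001,0.058,0,0,0]]]}}

```text
clock: 17.4
tool_pos: [0.5472, -0.2452, 0.2662]
orientation: [179.9, 0.0, -91.0]
force: [0.1, -0.1, -0.8]
opening: 0.0181
gripper_force: 30.0
```

Converted, 0.1 cm / 100 = 0.001, 0.05 cm / 100 = 0.0005.

>>> {"method": "send_rows", "body": {"plan": [[[0,0,0.0005,0,0,0],[0,0,0.001,0,0,0],[0,0,0.001,0,0,0],[0,0,0.001,0,0,0],[0,0,0.001,0,0,0],[0,0,0.001,0,0,0]]]}}

```text
clock: 17.9
tool_pos: [0.5478, -0.2453, 0.267]
orientation: [-180.0, -0.0, -91.0]
force: [0.1, -1.0, -0.8]
opening: 0.0183
gripper_force: 30.0
```

Run:
```python
from h import *
D=snap('side');w=snap('wrist'); _,_,o=tool(); print(o['clock'],o['tool_pos'],o['orientation'],o['force'].round(2),o['opening'],o['gripper_force'])
cv2.imwrite('pics/c7.png',np.hstack([cv2.resize(w['img'][130:290,220:420],(400,320)),cv2.resize(D['img'][60:180,300:400],(400,480))[:]  [:320]])[:,:,::-1])
piv=o['tool_pos']+np.array([0,0,-.046])
for s,n in((D,'side'),(w,'wrist')): print(n,'pivot',proj(s,piv).round(1),'edge',[proj(s,(.5481,-.245+k,.2)).round(1) for k in(-.035,0,.035)])
```

```text
18.0 [ 0.54778365 -0.24528211  0.26693266] [-1.79982643e+02 -1.50152604e-03 -9.10151316e+01] [ 0.34 -0.77 -1.03] 0.017956388220180496 29.978927671909332
side pivot [351.9 116.6] edge [array([351.8, 116.9]), array([351.5, 123.3]), array([351.2, 130. ])]
wrist pivot [320.1 220.6] edge [array([318.7, 163.1]), array([319.6, 212.1]), array([320.5, 257.6])]
```

View pics/c7.png

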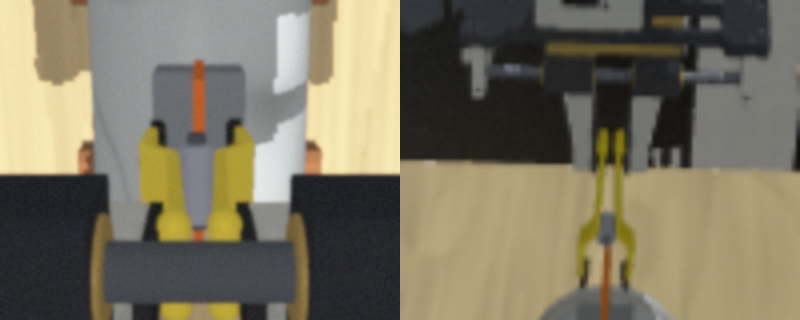

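The card edge runs midway between the open jaws: in the side crop the jaws are at columns 582 and 628 and the card at 606. It sits about 21 mm below the pivot with nothing touching, so I hand in.

```bash
python3 -c "
from h import *
print(ctrl.close_job())"
```

```text
the job is handed in; nothing more can be done
None
```

I handed the job in at about 18 s. The marker was standing by itself on the drum's crown, and the clip was held squeezed open over the middle of the card's top edge, centred and clear of it in the last side and wrist pictures; no verdict came back.

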